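# Feel for the clear bay and seat a new print-head cartridge

### The job

Two of the three bays in the print-head dock still hold the jammed end of an old cartridge, hidden under the dust flaps. Feel down the bays with the yellow spring feeler, gently so that its pin is never driven near its end stop, until you have felt the bare floor of the one clear bay, and stand the feeler back in its blue stand. Then press the red-headed cartridge fully home in the clear bay without forcing it, let go, and leave the spool, glue jar and scraper where they are.

Things in the scene. Friction and masses are not known exactly. Their poses are not given: they have to be found in the camera images.
- dock: Fixed grey block, 70 (x) x 186 (y) x 66 (z) mm, with three like bays in a row along its y. Origin: centre of its underside, on the table; yaw varies. Bays: 26 mm square, sides along dock x and y, orange mouth chamfered from 34 to 26 mm over the top 4 mm, floor 54 mm below the mouth (a flat copper plate that yields: 2 N, then 2.5 N/mm, at most 4 mm). In two bays (it varies) a jammed, rigid, flat black stub leaves only 30 or 36 mm of depth.
- bay1 (a point): Centre of the mouth of the bay at dock y = -60 mm, in the plane of the dock's top (66 mm above the table), axes as the dock's. In every bay a black dust flap 6 mm below the mouth, hinged on the dock's +x side, hides the inside. Pushed, it swings down against that wall: 1 to 2 N for the feeler in mid-bay, up to about 7 N for the cartridge. It springs shut again.
- bay2 (a point): Centre of the mouth of the middle bay, at dock y = 0, else as bay1.
- bay3 (a point): Centre of the mouth of the bay at dock y = +60 mm, else as bay1.
- stand: Fixed blue square post, 40 x 40 x 80 mm high, on a 64 mm base, with an upright 18 mm square hole (mouth chamfered to 26 mm) for the feeler. Origin: centre of the base's underside, on the table. The feeler hangs in it by its flange on the post's top, the feeler's origin then 8 mm above the table.
- feeler: Loose upright spring feeler, 122 g, 140 mm long. Origin: rounded end of its pin when fully out; z up its length. From the origin up: brass-ended pin 7 mm thick (0 to 25 mm), steel sleeve 12 mm thick (25 to 72), dark flange 36 mm across (72 to 77), yellow square handle 20 x 20 mm (77 to 140), sides along the feeler's x and y. Yaw varies.
- feeler_tip (a point): The rounded end of the feeler's pin, which moves up into the sleeve as the pin is pressed.
- feeler_pin (a joint): How far the feeler's pin is pressed in, m: 0 fully out, end stop at 0.014; it must stay below 0.011. Spring: 1.5 N to start moving, then 0.5 N more per mm (4 N at 5 mm, 7 N at 11 mm).
- cartridge: New cartridge, loose, about 130 g, upright on the mat. Origin: centre of its bottom; z up. Aluminium plug 24 x 24 mm (0 to 62 mm), red finned head 34 x 34 mm (62 to 102 mm), sides along its x and y. Goes into a bay any way round by quarter turns. Fully home, its bottom is on the floor and the head's underside 8 mm above the dock's top. Over 25 N against the dock is forcing it.
- mat: Fixed blue mat, 80 x 80 x 3 mm, on which the cartridge stands. Origin: centre of its underside, on the table.
- spool: Bystander: small green filament spool lying flat, 100 mm across, 42 mm high. Origin: centre of its underside.
- glue: Bystander: white glue jar with orange cap, 36 mm across, 95 mm high. Origin: centre of its underside.
- scraper: Bystander: scraper lying on the table near the robot, along its own x. Origin: centre of its underside.

How it is judged:
By the outcome, as a careful person would: the job done as asked, in the order asked, and still so for the second after the job is handed in, with the robot touching nothing.
It also fails if it takes over 72 s, if anything falls off the work surface, if the arm or the gripper's body presses on something with over 40 N, if the wrist force passes 120 N, or if a joint passes its speed limit or range.

### The arm

A 6-joint arm with a two-finger parallel gripper is mounted at the origin on the work surface. World frame = base frame: x ahead of the robot, y to its left, z up, the work surface at z = 0. Lengths are in m, angles in rad, forces in N, time in s.
With the tool pointing down it reaches from about 0.375 to 0.9 m from the base axis. Payload 3.1 kg.
Tool frame: the origin (TCP) lies at the very end of the fingers, on their centre line; the grasp point (between the pads) lies robot.grasp_offset behind it (robot.grasp_offset is the distance from the TCP to the grasp point, in m); z points along the fingers, y is the direction in which the jaws open and shut (so a half turn about z gives the same grasp; the last joint's range is limited). The gripper opens to 87 mm and grips with 3 to 60 N. Pads are 19 mm wide; open, the fingers measure 117 mm over their backs; the gripper's body (75 mm by 190 mm) begins 51 mm behind the grasp point.
Start: joints at [-1.45, 0.527, 1.433, -0, 1.181, -0.178], TCP at [0.184, -0.597, 0.2] pointing down, gripper open.
Joint ranges: [-3.08, 3.08], [-0.75, 2.2], [0.22, 2.44], [-1.43, 4.57], [0, 2.65], [-2.85, 2.85]. Speed limits (rad/s): [2.79, 2.79, 3.14, 3.14, 3.14, 3.14].

### API

Orientations are given as a unit quaternion [x, y, z, w].
In Python, from rig import robot gives the robot as it stands.
- The arm moves only by the tool drive_tool, never from a script. Its argument "targets" is one flat list of numbers, 6 for each row, row after row: the shift along the tool's x, y, z in cm, then the turn, a rotation vector about the tool's x, y, z in degrees. A call has 1 to 12 rows; each row is the pose to reach, as a shift and turn from the pose commanded when the call began, along the tool's axes at that moment; what a row does not reach only later rows make up. A row lasts 1/12 s, in which the tool goes at most 41.7 mm and 7.16 degrees, less where a joint would pass 70% of its speed; a pose out of reach is approached as far as the arm can. A call with a gripper value outside its range is refused whole. "grip" is the gripper command: -1 is fully open, 1 is shut, values between are in proportion, set as the call begins (left out, the last holds). The fingers move at their own pace and stop on an object; "squeeze" is the grip in N (left out, the last holds). Time passes only in rows, so rows that repeat a pose let the fingers close. It gives the time, the measured TCP pose, the force and the opening at its end, in the units of the state.
- robot.get_obs(): the state, without advancing time (a new reading comes with each control period).
- robot.camera(name): name is "side" or "top"; returns (picture, depth): 420x560x3 uint8, red, green, blue; 420x560 float32, m along the optical axis (not along the pixel's ray), 0 where there is no reading.
- robot.calibration(name): a dict with "mtx" (3x3 intrinsics, pixels), "distortion" ([k1, k2, p1, p2, k3] as OpenCV has them; the pictures are not rectified), "R" (3x3) and "t" (3): a world point X has camera coordinates R X + t. Camera axes: x right, y down, z forward; pixel columns grow to the right and rows downward; lengths in m; the calibration is good to about 2 mm. A picture is of the moment at which its call begins. calibration takes no time and is no camera call.
- robot.hand_in(): hands the job in, once; it reports no verdict.
The state is a dict: "time": time; "q": joint angles; "joint_velocities": joint speeds; "joint_torque": joint torques, N m; "position": TCP position; "tool_rot": TCP orientation; "ft_force": force on the tool from outside, world axes, zero at the start; "moment": the same for the moment, N m; "grip_width": finger opening in m.
Only numpy, scipy, OpenCV 4.12 (cv2) and the standard library are available. Lean on these libraries where they do the work, as an engineer would, in place of code of your own. Each camera call takes 0.05 s, during which the arm holds its last target.

## Working session

There is one attempt and no reset: what is moved stays moved. The work goes in short steps, Python scripts to look and compute and a tool call to move; the robot and the scene stay as the last step left them, time stands still between calls to the robot, and variables do not carry over. Pictures are saved under pics/ and viewed, and the job is handed in when it is done.

Besides the shell and the picture viewer there is one more tool, called after ">>>" as name(argument=value, ...), one argument or row to a line, values as JSON. drive_tool: Moves the arm, as the interface text tells. Its arguments: {"type":"object","properties":{"targets":{"type":"array","items":{"type":"number"}},"grip":{"type":"number"},"squeeze":{"type":"number"}},"required":["targets"]}

```bash
mkdir -p pics; ls; cat > h.py <<'E'
import numpy as np, cv2
from rig import robot
def snap(name,fn):
    p,d=robot.camera(name); cv2.imwrite('pics/'+fn+'.png',p[:,:,::-1]); np.savez('pics/'+fn+'.npz',p=p,d=d); return p,d
def ray(name,uv):
    c=robot.calibration(name); K=np.array(c['mtx']);D=np.array(c['distortion']);R=np.array(c['R']);t=np.array(c['t'])
    u=cv2.undistortPoints(np.array(uv,float).reshape(-1,1,2),K,D).reshape(-1,2)
    d=np.c_[u,np.ones(len(u))]@R
    return -R.T@t,d
def onplane(name,uv,z):
    o,d=ray(name,uv); s=(z-o[2])/d[:,2]; return o+d*s[:,None]
def cloud(name,d):
    h,w=d.shape; vv,uu=np.mgrid[0:h,0:w]
    o,r=ray(name,np.c_[uu.ravel(),vv.ravel()]); return (o+r*d.ravel()[:,None]).reshape(h,w,3)
def proj(name,X):
    c=robot.calibration(name); R=np.array(c['R']);t=np.array(c['t'])
    return cv2.projectPoints(np.array(X,float).reshape(-1,1,3),cv2.Rodrigues(R)[0],t,np.array(c['mtx']),np.array(c['distortion']))[0].reshape(-1,2)
E
python3 - <<'E'
from h import *
o=robot.get_obs();print(o, robot.grasp_offset)
for n in('side','top'):
    snap(n,n+'0'); c=robot.calibration(n); print(n,-np.array(c['R']).T@np.array(c['t']),c['mtx'],c['distortion'])
E
```

```text
pics
{'time': 0.0, 'q': array([-1.45049444e+00,  5.28494740e-01,  1.43388108e+00, -2.15423390e-05,
        1.18138725e+00, -1.78533857e-01]), 'joint_velocities': array([ 0.00053969,  0.0011184 ,  0.00013133,  0.00085878,  0.00083775,
       -0.00104486]), 'joint_torque': array([ 3.62959790e-04, -4.40043640e+01, -1.76593351e+01,  6.32353686e-02,
        5.83069073e-02, -1.73220487e-04]), 'position': array([ 0.18391255, -0.59652279,  0.19916088]), 'tool_rot': array([ 9.88856710e-01,  1.48866485e-01,  2.16363035e-05, -1.08503717e-03]), 'ft_force': array([-0.2594327 ,  0.64970678,  0.75772792]), 'moment': array([ 0.0061931 , -0.00246649, -0.00426391]), 'grip_width': 0.08710161638856238} 0.0187
side [0.27086799 0.70800722 0.60950723] [[469.46924755   0.         283.35672925]
 [  0.         469.46924755 212.407654  ]
 [  0.           0.           1.        ]] [-0.09965301  0.          0.          0.          0.        ]
top [ 0.49532661 -0.00817553  0.98655614] [[509.66184791   0.         286.31122403]
 [  0.         509.66184791 211.0374347 ]
 [  0.           0.           1.        ]] [-0.12290524  0.          0.          0.          0.        ]
```

View pics/top0.png

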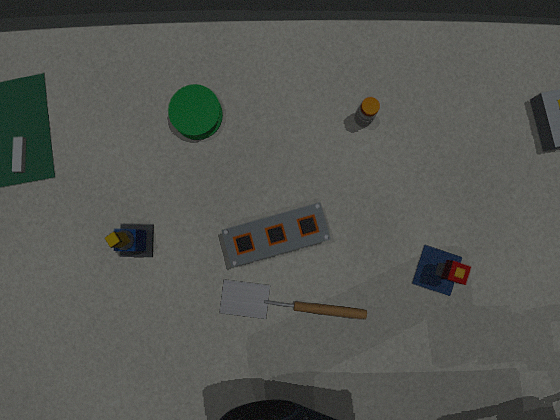

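View pics/side0.png

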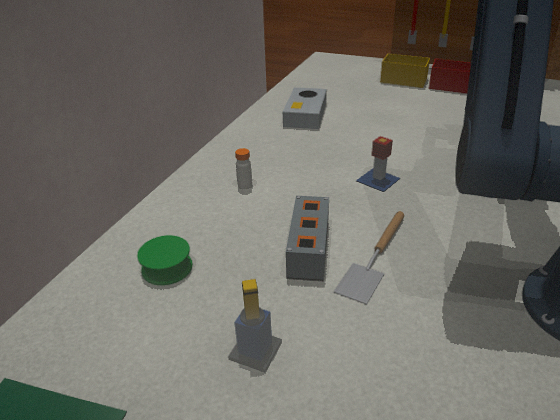

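The top view shows the feeler's yellow handle at (113,240) in the stand (135,240), the dock's orange mouths at (244,243), (276,234) and (308,226), and the red cartridge head at (459,272) over the mat (437,270). The spool, glue jar and scraper are clear of these.

```bash
cat > m.py <<'E'
from h import *
def masks(p):
    hsv=cv2.cvtColor(p,cv2.COLOR_RGB2HSV); H,S,V=[hsv[...,i].astype(int) for i in range(3)]
    return dict(yellow=(H>18)&(H<33)&(S>120)&(V>60),red=((H<5)|(H>174))&(S>150)&(V>60),orange=(H>=5)&(H<18)&(S>150)&(V>60),blue=(H>98)&(H<125)&(S>90)&(V>30))
def comps(m,mn=15):
    n,l,s,c=cv2.connectedComponentsWithStats(m.astype(np.uint8)); return [(s[i],c[i],l==i) for i in range(1,n) if s[i][4]>=mn]
E
python3 - <<'E'
from m import *
for n in('top','side'):
    z=np.load(f'pics/{n}0.npz');p,d=z['p'],z['d'];C=cloud(n,d);M=masks(p)
    for k,m in M.items():
        for s,c,l in comps(m):
            P=C[l&(d>0)]
            print(n,k,s,c.round(1),np.median(P,0).round(4) if len(P) else None, np.percentile(P[:,2],[5,95]).round(3) if len(P) else None)
E
```

```text
top yellow [362  98  17  16 151] [370.5 106.1] [ 0.7414 -0.1624  0.0953] [0.093 0.098]
top yellow [105 232  14  15 131] [111.6 239.1] [0.5075 0.283  0.1475] [0.144 0.15 ]
top yellow [454 268  11  10  77] [459.3 272.5] [ 0.4437 -0.3095  0.106 ] [0.103 0.108]
top red [448 261  23  24 239] [458.5 272.4] [ 0.4434 -0.3079  0.1049] [0.102 0.107]
top orange [297 215  22  22 139] [307.4 225.2] [ 0.5309 -0.0471  0.0636] [0.05  0.067]
top orange [265 224  22  22 137] [274.9 234.3] [0.515  0.0136 0.0641] [0.031 0.067]
top orange [233 233  22  22 139] [242.8 243.5] [0.4979 0.0719 0.0644] [0.061 0.067]
top blue [114 228  34  24 229] [132.2 239.5] [0.5088 0.2658 0.0791] [0.012 0.083]
top blue [ 413  245   49   51 1113] [433.8 269.5] [ 0.4466 -0.2921  0.003 ] [0.    0.006]
side yellow [442   0   9  37 133] [445.8  17.4] [ 0.3981 -1.2192  0.2045] [0.148 0.265]
side yellow [ 380   53   50   35 1359] [404.6  69.5] [ 0.5054 -0.9993  0.053 ] [0.008 0.079]
side yellow [291 102  12   6  52] [296.3 104.8] [ 0.7579 -0.5658  0.051 ] [0.048 0.054]
side yellow [242 279  15  13 160] [249.2 285.1] [0.505  0.2858
[... 461 characters left out ...]
096]
side orange [303 200  17  10  56] [310.6 202.9] [ 0.5352 -0.0591  0.0641] [0.063 0.066]
side orange [300 217  18  11  70] [308. 220.] [ 5.213e-01 -2.000e-04  6.400e-02] [0.062 0.066]
side orange [297 236  19  12  84] [305.9 239.3] [0.5028 0.0577 0.0636] [0.062 0.066]
side blue [548   0   5  10  18] [550.7   5. ] [ 0.1816 -0.0377  0.4847] [0.48 0.49]
side blue [364 172   9   8  28] [368.7 175.5] [ 0.4661 -0.3098  0.0031] [0.001 0.005]
side blue [357 177  10   7  25] [361.7 179.9] [ 0.4769 -0.2789  0.0036] [0.001 0.005]
side blue [381 176  18  15  51] [389.9 182.1] [ 0.4098 -0.3014  0.0036] [0.001 0.005]
side blue [373 184   9   5  16] [376.4 186.6] [ 0.4349 -0.2622  0.004 ] [0.002 0.005]
```

```bash
python3 - <<'E'
import cv2,numpy as np
a=cv2.imread('pics/top0.png')
c=[a[200:280,80:180],a[195:275,210:340],a[235:305,400:480]]
r=[cv2.resize(x,(390,300),interpolation=cv2.INTER_CUBIC) if 0 else cv2.resize(x,None,fx=4,fy=4,interpolation=cv2.INTER_CUBIC)for x in c]
W=np.zeros((600,800,3),np.uint8)
W[:320,:400]=r[0];W[:280,420:740]=r[2];
W[320:600,:520]=r[1][:280]
s=cv2.imread('pics/side0.png');W[320:600,530:800]=cv2.resize(s[270:370,225:321],(270,280))
cv2.imwrite('pics/z0.png',np.clip(W*1.6,0,255).astype(np.uint8))
E
```

```text
(no output)
```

View pics/z0.png

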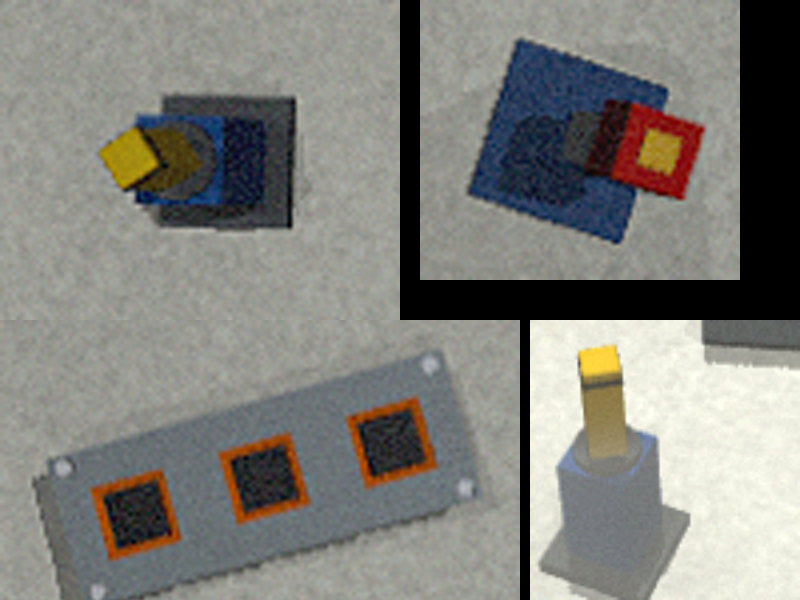

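```bash
python3 - <<'E'
from m import *
def rect(name,l,z,close=0):
    m=l.astype(np.uint8); cs,_=cv2.findContours(m,cv2.RETR_EXTERNAL,cv2.CHAIN_APPROX_NONE)
    c=max(cs,key=cv2.contourArea).reshape(-1,2)
    W=onplane(name,c,z); r=cv2.minAreaRect((W[:,:2]*1000).astype(np.float32)); return np.round(r[0],1),np.round(r[1],1),round(r[2],1)
for n in('top','side'):
    z=np.load(f'pics/{n}0.npz');p,d=z['p'],z['d'];M=masks(p);C=cloud(n,d)
    for s,c,l in comps(M['orange']):
        if s[4]<300 and 190<s[1]<260: print(n,'bay',rect(n,l,.066))
    for s,c,l in comps(M['yellow']):
        if (n=='top' and s[0]==105) or (n=='side' and s[0]==242): print(n,'feeler',rect(n,l,.148))
    if n=='top':
        for s,c,l in comps(M['red']): print(n,'cart',rect(n,l,.105))
        for s,c,l in comps(M['blue']):
            print('blue',rect(n,l,.003 if s[0]>400 else .08))
    # by depth
    for nm,ctr,zr in(('cart',(.4435,-.308),(.085,.12)),('feel',(.507,.284),(.138,.16)),('stand',(.508,.28),(.074,.084)),('dock',(.515,.012),(.06,.07))):
        sel=(np.abs(C[...,0]-ctr[0])<(.08 if nm=='dock' else .04))&(np.abs(C[...,1]-ctr[1])<(.12 if nm=='dock' else .04))&(C[...,2]>zr[0])&(C[...,2]<zr[1])&(d>0)
        P=C[sel]
        if len(P)>10: 
            r=cv2.minAreaRect((P[:,:2]*1000).astype(np.float32)); print(n,nm,'cloud',len(P),np.round(r[0],1),np.round(r[1],1),round(r[2],1),P[:,2].mean().round(4))
E
```

```text
top bay (array([530.5, -46.7]), array([32.8, 33.3]), 15.1)
top bay (array([514.9,  11.2]), array([32.9, 33.3]), 14.6)
top bay (array([499.1,  69.1]), array([33. , 33.5]), 15.4)
top feeler (array([507.3, 283.1]), array([19.3, 19.5]), 31.9)
top cart (array([ 442.8, -309.3]), array([33.4, 33.2]), 71.0)
blue (array([507.4, 272. ]), array([60.9, 41.3]), 89.7)
blue (array([ 442.8, -300.4]), array([79. , 78.8]), 71.0)
top cart cloud 421 [ 442.5 -308.4] [35.4 34.7] 70.2 0.1037
top feel cloud 158 [507.4 283.1] [20.6 20.3] 34.3 0.1467
top stand cloud 199 [507.5 282.1] [40.8 37.9] 89.7 0.0803
top dock cloud 3705 [514.5  10.7] [ 70.7 186.1] 14.6 0.0653
side bay (array([529.1, -48.3]), array([32.7, 30.1]), 13.7)
side bay (array([513.3,  10.1]), array([32.9, 31.4]), 14.5)
side bay (array([497.6,  68.4]), array([32.8, 32.3]), 14.9)
side feeler (array([504.2, 286.5]), array([19.3, 24.2]), 33.9)
side cart cloud 250 [ 441.8 -309.4] [38.8 36.6] 71.8 0.0996
side feel cloud 211 [505.5 284.4] [20.3 21.8] 33.3 0.1456
side stand cloud 301 [505.9 284. ] [41.6 41.4] 88.4 0.0797
side dock cloud 2108 [512.8  11.2] [ 70.2 189.9] 15.1 0.065
```

```bash
cat > g.py <<'E'
import sys
from h import *
from scipy.spatial.transform import Rotation as Ro
def go(x,y,z,th=None,base=None):
    o=robot.get_obs(); R=Ro.from_quat(o['tool_rot']).as_matrix(); p=np.array(o['position']) if base is None else np.array(base)
    t0=np.degrees(np.arctan2(R[1,0],R[0,0]))
    s=R.T@(np.array([x,y,z])-p)*100
    tilt=np.degrees(np.arccos(-R[2,2]))
    print('t %.2f pos %s th %.2f tilt %.2f q6 %.0f F %s w %.4f'%(o['time'],p.round(4),t0,tilt,np.degrees(o['q'][5]),np.round(o['ft_force'],2),o['grip_width']))
    print('shift cm',s.round(2),'dist rows %.1f'%(np.linalg.norm(s)/4.17),'rotz', None if th is None else round(-((th-t0+180)%360-180),1))
if __name__=='__main__':
    go(*[float(a) for a in sys.argv[1:]])
E
python3 g.py .45 -.05 .22 33; python3 g.py .506 .284 .22 33
```

```text
t 0.10 pos [ 0.1839 -0.5966  0.1992] th 17.12 tilt 0.11 q6 -10 F [ 0.94  0.67 -0.41] w 0.0870
shift cm [ 41.52 -44.41  -1.97] dist rows 14.6 rotz -15.9
t 0.10 pos [ 0.1839 -0.5966  0.1992] th 17.12 tilt 0.11 q6 -10 F [ 0.94  0.67 -0.41] w 0.0870
shift cm [ 56.7  -74.68  -1.91] dist rows 22.5 rotz -15.9
```

>>> drive_tool(
  targets=[41.5,-44.4,-2,0,0,-16,41.5,-44.4,-2,0,0,-16,41.5,-44.4,-2,0,0,-16,41.5,-44.4,-2,0,0,-16,41.5,-44.4,-2,0,0,-16,41.5,-44.4,-2,0,0,-16,41.5,-44.4,-2,0,0,-16,41.5,-44.4,-2,0,0,-16,41.5,-44.4,-2,0,0,-16,41.5,-44.4,-2,0,0,-16,41.5,-44.4,-2,0,0,-16,41.5,-44.4,-2,0,0,-16],
  grip=0.0,
)

```text
time: 1.1
position: [0.4029, -0.1459, 0.2166]
tool_rot: [0.959, 0.285, -0.0, -0.0]
ft_force: [1.2, -1.3, -0.4]
grip_width: 0.0437
```

```bash
python3 g.py .506 .284 .21 33
```

```text
t 1.10 pos [ 0.4029 -0.1459  0.2166] th 33.09 tilt 0.01 q6 22 F [ 1.23 -1.3  -0.37] w 0.0437
shift cm [ 32.11 -30.38   0.67] dist rows 10.6 rotz 0.1
```

>>> drive_tool(
  targets=[31,-29,0.5,0,0,0,31,-29,0.5,0,0,0,31,-29,0.5,0,0,0,31,-29,0.5,0,0,0,31,-29,0.5,0,0,0,31,-29,0.5,0,0,0,31,-29,0.5,0,0,0,31,-29,0.5,0,0,0,31,-29,0.5,0,0,0,31,-29,0.5,0,0,0,31,-29,0.5,0,0,0,31,-29,0.5,0,0,0],
)

```text
time: 2.1
position: [0.5038, 0.2669, 0.2109]
tool_rot: [0.958, 0.287, -0.0, -0.0]
ft_force: [0.0, 0.2, 0.7]
grip_width: 0.0435
```

```bash
python3 g.py .506 .284 .101 33; python3 - <<'E'
from h import *
snap('side','s1');snap('top','t1')
E
```

```text
t 2.10 pos [0.5038 0.2669 0.2109] th 33.37 tilt 0.01 q6 73 F [0.04 0.21 0.73] w 0.0435
shift cm [ 1.12 -1.3  10.99] dist rows 2.7 rotz 0.4
```

View pics/s1.png

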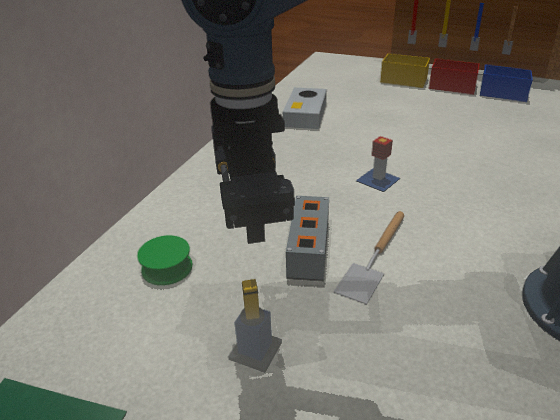

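The side view shows the gripper at (255,215), short of and above the feeler's handle at (250,285); the handle is free to grasp. I'll centre over it and go down.

>>> drive_tool(
  targets=[1.1,-1.3,2,0,0,0.3,1.1,-1.3,2,0,0,0.3,1.1,-1.3,2,0,0,0.3,1.1,-1.3,5,0,0,0.3,1.1,-1.3,8,0,0,0.3,1.1,-1.3,11,0,0,0.3,1.1,-1.3,11,0,0,0.3,1.1,-1.3,11,0,0,0.3],
)

```text
time: 2.87
position: [0.5051, 0.2795, 0.1012]
tool_rot: [0.959, 0.282, -0.002, 0.0]
ft_force: [-0.5, -0.2, 1.1]
grip_width: 0.0435
```

```bash
python3 g.py .506 .284 .101 33; python3 - <<'E'
from h import *
snap('side','s2')
E
```

```text
t 2.87 pos [0.5051 0.2795 0.1012] th 32.73 tilt 0.21 q6 75 F [-0.48 -0.24  1.15] w 0.0435
shift cm [ 0.32 -0.33  0.02] dist rows 0.1 rotz -0.3
```

View pics/s2.png

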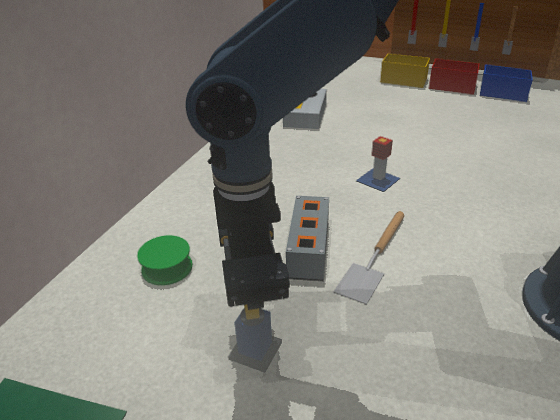

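>>> drive_tool(
  targets=[0.3,-0.35,0,0,0,0,0.3,-0.35,0,0,0,0,0.3,-0.35,0,0,0,0],
)

```text
time: 3.17
position: [0.5079, 0.2864, 0.1036]
tool_rot: [0.959, 0.283, 0.002, -0.0]
ft_force: [0.3, -0.9, -0.4]
grip_width: 0.0432
```

>>> drive_tool(
  targets=[0,0,0,0,0,0,0,0,0,0,0,0,0,0,0,0,0,0,0,0,0,0,0,0,0,0,0,0,0,0],
  grip=1,
  squeeze=25,
)

```text
time: 3.58
position: [0.5065, 0.2858, 0.1016]
tool_rot: [0.959, 0.283, -0.0, 0.0]
ft_force: [-1.0, 0.2, 0.2]
grip_width: 0.0195
```

```bash
python3 g.py .506 .284 .19 33
```

```text
t 3.58 pos [0.5065 0.2858 0.1016] th 32.83 tilt 0.01 q6 76 F [-0.98  0.21  0.15] w 0.0195
shift cm [-0.14  0.12 -8.84] dist rows 2.1 rotz -0.2
```

>>> drive_tool(
  targets=[0,0,-2,0,0,0,0,0,-4,0,0,0,0,0,-6,0,0,0,0,0,-8,0,0,0,0,0,-10,0,0,0,0,0,-10,0,0,0,0,0,-10,0,0,0],
)

```text
time: 4.17
position: [0.507, 0.286, 0.2021]
tool_rot: [0.959, 0.283, 0.001, -0.0]
ft_force: [0.5, -1.1, -2.0]
grip_width: 0.0198
```

```bash
python3 g.py .4984 .0688 .20 33; python3 - <<'E'
from h import *
snap('side','s3');snap('top','t3')
E
```

```text
t 4.17 pos [0.507  0.286  0.2021] th 32.82 tilt 0.11 q6 76 F [ 0.53 -1.13 -1.97] w 0.0198
shift cm [-12.49  17.79   0.19] dist rows 5.2 rotz -0.2
```

View pics/s3.png

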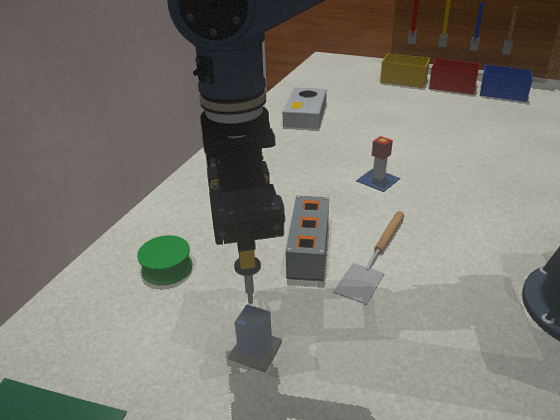

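The side view shows the feeler lifted clear, its flange at (247,266) and tip at (251,303) above the stand. Next I move over the nearest bay.

>>> drive_tool(
  targets=[-12.5,17.8,0,0,0,0,-12.5,17.8,0,0,0,0,-12.5,17.8,0,0,0,0,-12.5,17.8,0,0,0,0,-12.5,17.8,0,0,0,0,-12.5,17.8,0,0,0,0,-12.5,17.8,0,0,0,0,-12.5,17.8,0,0,0,0],
)

```text
time: 4.93
position: [0.4973, 0.0684, 0.2005]
tool_rot: [0.96, 0.281, -0.001, -0.001]
ft_force: [-0.6, 0.1, -0.9]
grip_width: 0.0199
```

```bash
python3 g.py .4984 .0688 .165 33; python3 - <<'E'
from h import *
p,d=snap('side','s4')
import cv2
o=robot.get_obs()['position']
for dz in(-.0936,-.0936+.025,-.0936+.072): print(proj('side',o+[0,0,dz]))
a=p[150:290,200:360,::-1];cv2.imwrite('pics/s4z.png',np.clip(cv2.resize(a,None,fx=4,fy=4,interpolation=2)*1.5,0,255))
E
```

```text
t 4.93 pos [0.4973 0.0684 0.2005] th 32.70 tilt 0.16 q6 52 F [-0.59  0.15 -0.92] w 0.0199
shift cm [0.12 0.04 3.54] dist rows 0.9 rotz -0.3
[[306.19268268 223.4079981 ]]
[[306.29209436 212.02245089]]
[[306.48071128 189.513245  ]][ WARN:0@2.039] global loadsave.cpp:1063 imwrite_ Unsupported depth image for selected encoder is fallbacked to CV_8U.
```

View pics/s4z.png

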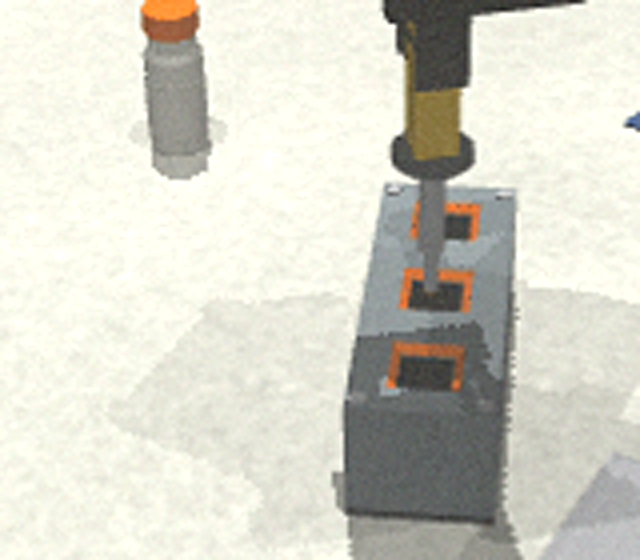

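Tip in the crop at (432,292), i.e. full-frame (308,223); this agrees with the predicted tip (306,223) to within about 3 mm and lies over the near bay. I'll probe in stages.

>>> drive_tool(
  targets=[0.1,0,1.5,0,0,0,0.1,0,3,0,0,0,0.1,0,4,0,0,0,0.1,0,4.4,0,0,0,0.1,0,4.8,0,0,0,0.1,0,5.2,0,0,0,0.1,0,5.6,0,0,0,0.1,0,6,0,0,0,0.1,0,6.4,0,0,0,0.1,0,6.4,0,0,0,0.1,0,6.4,0,0,0],
)

```text
time: 5.9
position: [0.498, 0.0688, 0.1373]
tool_rot: [0.959, 0.283, -0.001, -0.0]
ft_force: [-1.2, -0.5, -1.7]
grip_width: 0.02
```

```bash
cat > f.py <<'E'
from h import *
import sys
n=int(sys.argv[1]) if len(sys.argv)>1 else 4
F=[];P=[]
for i in range(n):
    o=robot.get_obs();F.append(o['ft_force']);P.append(o['position']); robot.camera('side')
F=np.array(F);P=np.array(P);print('t',o['time'],'F',F.mean(0).round(2),'sd',F.std(0).round(2),'P',P.mean(0).round(4),'tipz',(P[:,2].mean()-.0936).round(4))
E
python3 f.py
```

```text
t 6.05 F [-1.22 -0.55 -1.1 ] sd [0.17 0.47 0.38] P [0.4982 0.0689 0.1374] tipz 0.0438
```

>>> drive_tool(
  targets=[0,0,0.3,0,0,0,0,0,0.6,0,0,0,0,0,0.9,0,0,0,0,0,1.2,0,0,0,0,0,1.2,0,0,0,0,0,1.2,0,0,0],
)

```text
time: 6.6
position: [0.4994, 0.069, 0.1257]
tool_rot: [0.959, 0.282, 0.0, 0.0]
ft_force: [-0.4, -0.5, 1.1]
grip_width: 0.0201
```

```bash
python3 f.py
```

```text
t 6.75 F [-0.7  -0.14  1.44] sd [0.3  0.3  0.52] P [0.4994 0.069  0.1258] tipz 0.0322
```

>>> drive_tool(
  targets=[0,0,0.1,0,0,0,0,0,0.2,0,0,0,0,0,0.3,0,0,0,0,0,0.3,0,0,0,0,0,0.3,0,0,0],
)

```text
time: 7.22
position: [0.4992, 0.069, 0.1227]
tool_rot: [0.959, 0.283, 0.0, 0.0]
ft_force: [0.8, -0.0, 3.9]
grip_width: 0.0197
```

```bash
python3 f.py 6
```

```text
t 7.4667 F [ 0.65 -0.21  3.64] sd [0.33 0.26 0.16] P [0.4992 0.069  0.1227] tipz 0.0291
```

Force rises at the stub's depth (contact at about z 0.036, 30 mm deep), so this bay is blocked. Next the middle bay.

>>> drive_tool(
  targets=[0,0,-1,0,0,0,0,0,-2,0,0,0,0,0,-3.5,0,0,0,0,0,-5.5,0,0,0,0,0,-5.5,0,0,0,0,0,-5.5,0,0,0],
)

```text
time: 8.02
position: [0.4987, 0.0691, 0.1775]
tool_rot: [0.959, 0.283, 0.0, -0.0]
ft_force: [0.4, -0.3, -1.0]
grip_width: 0.02
```

```bash
python3 g.py .5141 .0107 .177 33
```

```text
t 8.02 pos [0.4987 0.0691 0.1775] th 32.82 tilt 0.02 q6 52 F [ 0.42 -0.27 -1.04] w 0.0200
shift cm [-1.87  5.75  0.05] dist rows 1.4 rotz -0.2
```

>>> drive_tool(
  targets=[-1.9,5.75,0,0,0,0,-1.9,5.75,0,0,0,0,-1.9,5.75,0,0,0,0,-1.9,5.75,0.8,0,0,0,-1.9,5.75,1.6,0,0,0,-1.9,5.75,2,0,0,0,-1.9,5.75,2.4,0,0,0,-1.9,5.75,2.8,0,0,0,-1.9,5.75,3.2,0,0,0,-1.9,5.75,3.6,0,0,0,-1.9,5.75,4,0,0,0,-1.9,5.75,4,0,0,0],
)

```text
time: 9.02
position: [0.5133, 0.0104, 0.1368]
tool_rot: [0.959, 0.283, -0.001, -0.0]
ft_force: [-1.7, -0.9, -1.1]
grip_width: 0.0198
```

```bash
python3 f.py
```

```text
t 9.1667 F [-1.31 -0.36 -0.9 ] sd [0.25 0.49 0.22] P [0.5133 0.0104 0.1372] tipz 0.0436
```

>>> drive_tool(
  targets=[0,0,0.3,0,0,0,0,0,0.6,0,0,0,0,0,0.9,0,0,0,0,0,1.2,0,0,0,0,0,1.2,0,0,0,0,0,1.2,0,0,0],
)

```text
time: 9.72
position: [0.5131, 0.0104, 0.125]
tool_rot: [0.959, 0.283, -0.001, -0.0]
ft_force: [-1.5, -0.9, -1.4]
grip_width: 0.02
```

```bash
python3 f.py
```

```text
t 9.8667 F [-1.5  -0.67 -1.7 ] sd [0.41 0.22 0.18] P [0.5132 0.0104 0.1251] tipz 0.0315
```

>>> drive_tool(
  targets=[0,0,0.2,0,0,0,0,0,0.4,0,0,0,0,0,0.6,0,0,0,0,0,0.6,0,0,0,0,0,0.6,0,0,0],
)

```text
time: 10.33
position: [0.514, 0.0103, 0.1195]
tool_rot: [0.959, 0.283, -0.0, 0.0]
ft_force: [-0.4, -0.7, -1.9]
grip_width: 0.0199
```

```bash
python3 f.py
```

```text
t 10.4833 F [-0.81 -0.38 -1.69] sd [0.24 0.67 0.24] P [0.514  0.0103 0.1195] tipz 0.0259
```

>>> drive_tool(
  targets=[0,0,0.15,0,0,0,0,0,0.3,0,0,0,0,0,0.3,0,0,0,0,0,0.3,0,0,0],
)

```text
time: 10.87
position: [0.514, 0.0104, 0.1165]
tool_rot: [0.959, 0.283, -0.0, -0.0]
ft_force: [-1.2, -0.1, -1.3]
grip_width: 0.0199
```

```bash
python3 f.py
```

```text
t 11.0167 F [-1.3  -0.29 -1.12] sd [0.23 0.19 0.37] P [0.5139 0.0104 0.1165] tipz 0.0229
```

Past both stub depths with no push-back; on down to the floor.

>>> drive_tool(
  targets=[0,0,0.3,0,0,0,0,0,0.6,0,0,0,0,0,0.9,0,0,0,0,0,1.2,0,0,0,0,0,1.3,0,0,0,0,0,1.3,0,0,0],
)

```text
time: 11.57
position: [0.5142, 0.0104, 0.1034]
tool_rot: [0.959, 0.282, 0.0, 0.0]
ft_force: [-0.6, 0.1, 1.4]
grip_width: 0.0197
```

```bash
python3 f.py
```

```text
t 11.7167 F [-0.48 -0.03  1.51] sd [0.46 0.39 0.14] P [0.5142 0.0104 0.1036] tipz 0.01
```

>>> drive_tool(
  targets=[0,0,0.1,0,0,0,0,0,0.2,0,0,0,0,0,0.2,0,0,0,0,0,0.2,0,0,0],
)

```text
time: 12.1
position: [0.5142, 0.0104, 0.1016]
tool_rot: [0.959, 0.283, 0.0, 0.0]
ft_force: [-0.5, -1.7, 0.4]
grip_width: 0.0199
```

```bash
python3 f.py
```

```text
t 12.25 F [-0.88 -0.5   1.54] sd [0.44 0.72 0.71] P [0.5142 0.0104 0.1017] tipz 0.0081
```

Floor felt at z ≈ 0.012. The middle bay is clear. I'll return the feeler now.

>>> drive_tool(
  targets=[0,0,-1,0,0,0,0,0,-2.5,0,0,0,0,0,-4.5,0,0,0,0,0,-7,0,0,0,0,0,-10,0,0,0,0,0,-10,0,0,0,0,0,-10,0,0,0],
)

```text
time: 12.88
position: [0.5154, 0.0102, 0.2036]
tool_rot: [0.959, 0.283, 0.002, 0.001]
ft_force: [-0.4, 0.2, -1.2]
grip_width: 0.02
```

```bash
python3 g.py .5065 .2858 .202 32.8
```

```text
t 12.88 pos [0.5154 0.0102 0.2036] th 32.82 tilt 0.29 q6 46 F [-0.44  0.19 -1.16] w 0.0200
shift cm [ 14.19 -23.64   0.13] dist rows 6.6 rotz 0.0
```

>>> drive_tool(
  targets=[14.2,-23.6,0,0,0,0,14.2,-23.6,0,0,0,0,14.2,-23.6,0,0,0,0,14.2,-23.6,0,0,0,0,14.2,-23.6,0,0,0,0,14.2,-23.6,0,0,0,0,14.2,-23.6,0,0,0,0,14.2,-23.6,0,0,0,0,14.2,-23.6,0,0,0,0,14.2,-23.6,0,0,0,0],
)

```text
time: 13.72
position: [0.5043, 0.2849, 0.2001]
tool_rot: [0.959, 0.283, -0.002, 0.0]
ft_force: [-0.2, 0.1, -0.8]
grip_width: 0.0195
```

```bash
python3 g.py .5065 .2858 .1016 32.8; python3 - <<'E'
from h import *
p,d=snap('side','s5')
a=p[230:380,180:340,::-1];cv2.imwrite('pics/s5z.png',np.clip(cv2.resize(a,None,fx=4,fy=4,interpolation=2).astype(float)*1.5,0,255).astype(np.uint8))
E
```

```text
t 13.72 pos [0.5043 0.2849 0.2001] th 32.85 tilt 0.20 q6 76 F [-0.19  0.12 -0.77] w 0.0195
shift cm [0.26 0.05 9.85] dist rows 2.4 rotz 0.0
```

View pics/s5z.png

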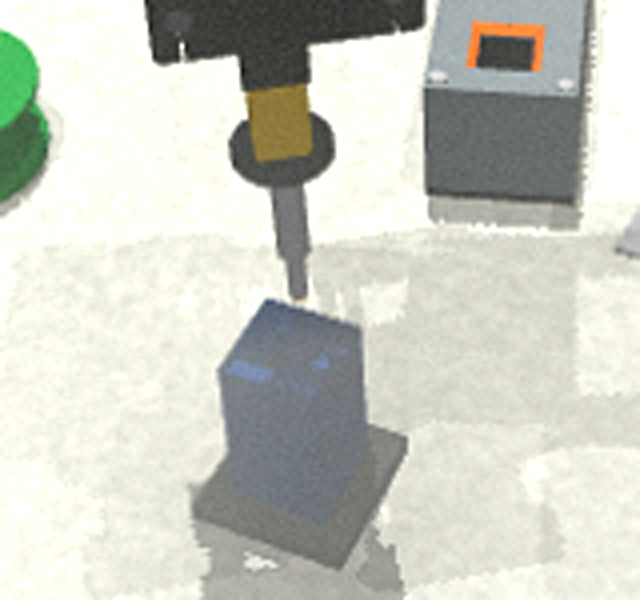

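The feeler (tip at crop (297,297)) hangs plumb above the post top. I'll trim the position, then lower it.

>>> drive_tool(
  targets=[0.2,0,0,0,0,0,0.2,0,0,0,0,0,0.2,0,0,0,0,0],
)

```text
time: 14.02
position: [0.5076, 0.2858, 0.2016]
tool_rot: [0.96, 0.282, -0.0, 0.0]
ft_force: [0.7, 0.3, -0.9]
grip_width: 0.0199
```

```bash
python3 g.py .5065 .2858 .1016 32.8
```

```text
t 14.02 pos [0.5076 0.2858 0.2016] th 32.72 tilt 0.01 q6 76 F [ 0.67  0.3  -0.86] w 0.0199
shift cm [-0.09 -0.06 10.  ] dist rows 2.4 rotz -0.1
```

>>> drive_tool(
  targets=[-0.1,0,1,0,0,0,-0.1,0,2,0,0,0,-0.1,0,3,0,0,0,-0.1,0,4,0,0,0,-0.1,0,5,0,0,0,-0.1,0,6,0,0,0,-0.1,0,7,0,0,0,-0.1,0,8,0,0,0,-0.1,0,9,0,0,0,-0.1,0,9.5,0,0,0,-0.1,0,9.8,0,0,0,-0.1,0,9.8,0,0,0],
)

```text
time: 15.02
position: [0.5059, 0.2861, 0.1028]
tool_rot: [0.959, 0.283, -0.001, 0.0]
ft_force: [-0.1, -0.0, -2.0]
grip_width: 0.0194
```

```bash
python3 f.py 3
```

```text
t 15.1167 F [ 0.07  0.33 -1.11] sd [0.27 0.25 0.68] P [0.5063 0.2862 0.1033] tipz 0.0097
```

>>> drive_tool(
  targets=[0,0,0.1,0,0,0,0,0,0.2,0,0,0,0,0,0.2,0,0,0,0,0,0.2,0,0,0],
)

```text
time: 15.5
position: [0.5065, 0.2863, 0.1018]
tool_rot: [0.959, 0.283, 0.0, -0.0]
ft_force: [0.4, 0.3, -1.4]
grip_width: 0.0201
```

>>> drive_tool(
  targets=[0,0,0,0,0,0,0,0,0,0,0,0,0,0,0,0,0,0,0,0,0,0,0,0],
  grip=0,
)

```text
time: 15.83
position: [0.5064, 0.2863, 0.1017]
tool_rot: [0.959, 0.283, 0.0, -0.0]
ft_force: [-0.8, -0.7, -0.3]
grip_width: 0.0383
```

>>> drive_tool(
  targets=[0,0,-2,0,0,0,0,0,-5,0,0,0,0,0,-9,0,0,0,0,0,-12,0,0,0,0,0,-12,0,0,0],
)

```text
time: 16.25
position: [0.5108, 0.2879, 0.2288]
tool_rot: [0.959, 0.283, 0.007, -0.0]
ft_force: [0.8, 0.9, 0.3]
grip_width: 0.0434
```

```bash
python3 g.py .45 -.05 .22 -19;python3 g.py .4426 -.3091 .2 -19; python3 - <<'E'
from h import *
p,d=snap('side','s6')
a=p[230:380,180:340,::-1];cv2.imwrite('pics/s6z.png',np.clip(cv2.resize(a,None,fx=4,fy=4,interpolation=2).astype(float)*1.5,0,255).astype(np.uint8))
E
```

```text
t 16.25 pos [0.5108 0.2879 0.2288] th 32.83 tilt 0.84 q6 76 F [0.82 0.9  0.26] w 0.0434
shift cm [-23.44  25.1    0.63] dist rows 8.2 rotz 51.8
t 16.25 pos [0.5108 0.2879 0.2288] th 32.83 tilt 0.84 q6 76 F [0.82 0.9  0.26] w 0.0434
shift cm [-38.13  46.46   2.5 ] dist rows 14.4 rotz 51.8
```

View pics/s6z.png

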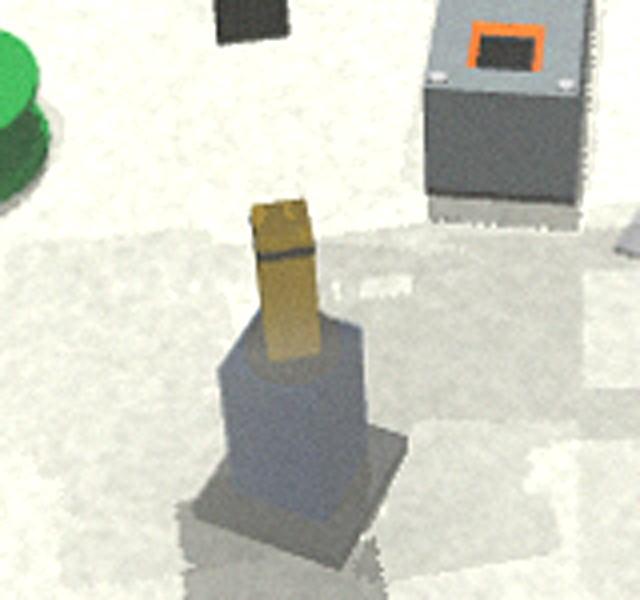

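The feeler is back in its stand, handle upright at crop (285,280) with its flange on the post. Next I fetch the cartridge.

>>> drive_tool(
  targets=[-38.1,46.5,2,0,0,-38,-38.1,46.5,2,0,0,-38,-38.1,46.5,2,0,0,-38,-38.1,46.5,2,0,0,-38,-38.1,46.5,2,0,0,-38,-38.1,46.5,2,0,0,-38,-38.1,46.5,2,0,0,-38,-38.1,46.5,2,0,0,-38,-38.1,46.5,2,0,0,-38,-38.1,46.5,2,0,0,-38,-38.1,46.5,2,0,0,-38,-38.1,46.5,2,0,0,-38],
  grip=-0.4,
)

```text
time: 17.3
position: [0.4505, -0.1928, 0.2044]
tool_rot: [0.815, 0.579, -0.0, -0.001]
ft_force: [0.1, -0.6, 0.0]
grip_width: 0.0609
```

```bash
python3 g.py .4426 -.3091 .2 71
```

```text
t 17.30 pos [ 0.4505 -0.1928  0.2044] th 70.80 tilt 0.15 q6 -17 F [ 0.14 -0.59  0.01] w 0.0609
shift cm [-11.24   3.08   0.42] dist rows 2.8 rotz -0.2
```

>>> drive_tool(
  targets=[-10,3,0.4,0,0,0,-10,3,0.4,0,0,0,-10,3,0.4,0,0,0,-10,3,0.4,0,0,0,-10,3,0.4,0,0,0,-10,3,0.4,0,0,0],
)

```text
time: 17.8
position: [0.4465, -0.2941, 0.2004]
tool_rot: [0.815, 0.579, -0.0, -0.002]
ft_force: [0.2, -0.5, -0.1]
grip_width: 0.0605
```

```bash
python3 g.py .4426 -.3091 .0683 71; python3 - <<'E'
from h import *
p,d=snap('side','s7')
a=p[80:230,320:480,::-1];cv2.imwrite('pics/s7z.png',np.clip(cv2.resize(a,None,fx=4,fy=4,interpolation=2).astype(float)*1.5,0,255).astype(np.uint8))
E
```

```text
t 17.80 pos [ 0.4465 -0.2941  0.2004] th 70.81 tilt 0.22 q6 -26 F [ 0.23 -0.53 -0.14] w 0.0605
shift cm [-1.57  0.16 13.21] dist rows 3.2 rotz -0.2
```

View pics/s7z.png

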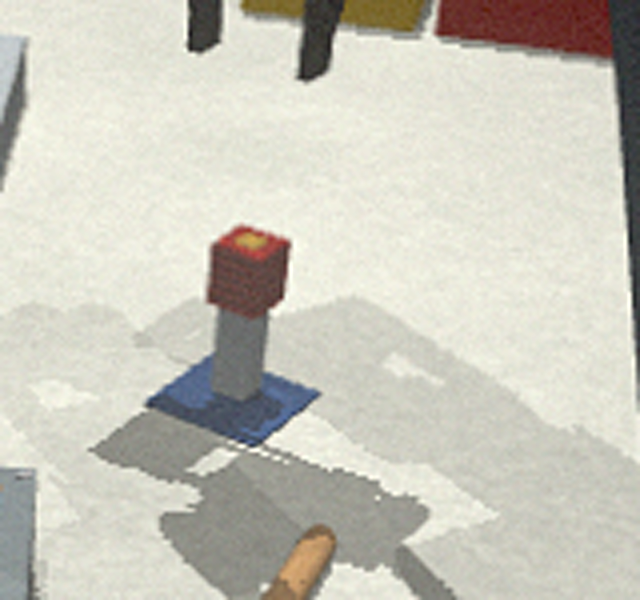

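The cartridge stands at crop (240,310), with the open fingers at (205,30) and (320,50) above it, 15 mm short. I'll align and check before going down.

>>> drive_tool(
  targets=[-1.5,0.15,3,0,0,0,-1.5,0.15,6,0,0,0,-1.5,0.15,7,0,0,0,-1.5,0.15,7,0,0,0,-1.5,0.15,7,0,0,0],
)

```text
time: 18.27
position: [0.4441, -0.309, 0.1317]
tool_rot: [0.815, 0.58, -0.0, -0.001]
ft_force: [1.7, -0.5, -0.2]
grip_width: 0.0612
```

```bash
python3 g.py .4426 -.3091 .0683 71
```

```text
t 18.27 pos [ 0.4441 -0.309   0.1317] th 70.91 tilt 0.09 q6 -28 F [ 1.74 -0.54 -0.19] w 0.0612
shift cm [-0.07 -0.13  6.34] dist rows 1.5 rotz -0.1
```

>>> drive_tool(
  targets=[0,-0.1,2,0,0,0,0,-0.1,4,0,0,0,0,-0.1,5.5,0,0,0,0,-0.1,6.3,0,0,0,0,-0.1,6.3,0,0,0,0,-0.1,6.3,0,0,0],
)

```text
time: 18.77
position: [0.4438, -0.3103, 0.0696]
tool_rot: [0.815, 0.58, 0.0, 0.001]
ft_force: [0.6, -0.7, -0.4]
grip_width: 0.061
```

>>> drive_tool(
  targets=[0,0,0,0,0,0,0,0,0,0,0,0,0,0,0,0,0,0,0,0,0,0,0,0,0,0,0,0,0,0],
  grip=1,
  squeeze=35,
)

```text
time: 19.18
position: [0.4432, -0.3103, 0.069]
tool_rot: [0.815, 0.579, 0.0, 0.0]
ft_force: [-1.2, 0.0, -0.3]
grip_width: 0.0357
```

```bash
python3 f.py 3; python3 - <<'E'
from h import *
p,d=snap('side','s8')
a=p[80:230,320:480,::-1];cv2.imwrite('pics/s8z.png',np.clip(cv2.resize(a,None,fx=4,fy=4,interpolation=2).astype(float)*1.5,0,255).astype(np.uint8))
E
```

```text
t 19.2833 F [-0.52  0.28  1.56] sd [0.57 0.35 1.35] P [ 0.4431 -0.3102  0.069 ] tipz -0.0246
```

View pics/s8z.png

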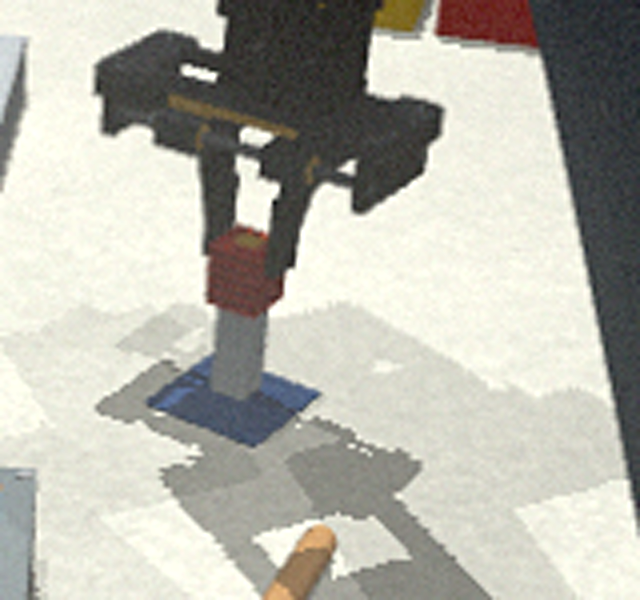

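The fingers hold the red head at crop (245,265), with the cartridge still on the mat. Now I lift it.

>>> drive_tool(
  targets=[0,0,-2,0,0,0,0,0,-5,0,0,0,0,0,-9,0,0,0,0,0,-11,0,0,0,0,0,-11,0,0,0,0,0,-11,0,0,0],
)

```text
time: 19.88
position: [0.4433, -0.3104, 0.1794]
tool_rot: [0.815, 0.579, 0.0, 0.001]
ft_force: [0.3, 0.5, -1.8]
grip_width: 0.0337
```

```bash
python3 g.py .514 .0108 .18 105.1
```

```text
t 19.88 pos [ 0.4433 -0.3104  0.1794] th 70.82 tilt 0.13 q6 -28 F [ 0.28  0.48 -1.77] w 0.0337
shift cm [32.66 -3.88 -0.1 ] dist rows 7.9 rotz -34.3
```

>>> drive_tool(
  targets=[32.7,-3.9,0,0,0,-34.3,32.7,-3.9,0,0,0,-34.3,32.7,-3.9,0,0,0,-34.3,32.7,-3.9,0,0,0,-34.3,32.7,-3.9,0,0,0,-34.3,32.7,-3.9,0,0,0,-34.3,32.7,-3.9,0,0,0,-34.3,32.7,-3.9,0,0,0,-34.3,32.7,-3.9,0,0,0,-34.3,32.7,-3.9,0,0,0,-34.3,32.7,-3.9,0,0,0,-34.3,32.7,-3.9,0,0,0,-34.3],
)

```text
time: 20.88
position: [0.5128, 0.0106, 0.1775]
tool_rot: [0.608, 0.794, -0.001, -0.001]
ft_force: [0.0, 0.1, -0.9]
grip_width: 0.0337
```

```bash
python3 g.py .514 .0108 .137 105.1; python3 - <<'E'
from h import *
p,d=snap('side','s9')
a=p[130:290,220:380,::-1];cv2.imwrite('pics/s9z.png',np.clip(cv2.resize(a,None,fx=3.7,fy=3.7,interpolation=2).astype(float)*1.5,0,255).astype(np.uint8))
E
```

```text
t 20.88 pos [0.5128 0.0106 0.1775] th 105.05 tilt 0.14 q6 -26 F [ 0.03  0.12 -0.94] w 0.0337
shift cm [-0.02  0.13  4.05] dist rows 1.0 rotz -0.1
```

View pics/s9z.png

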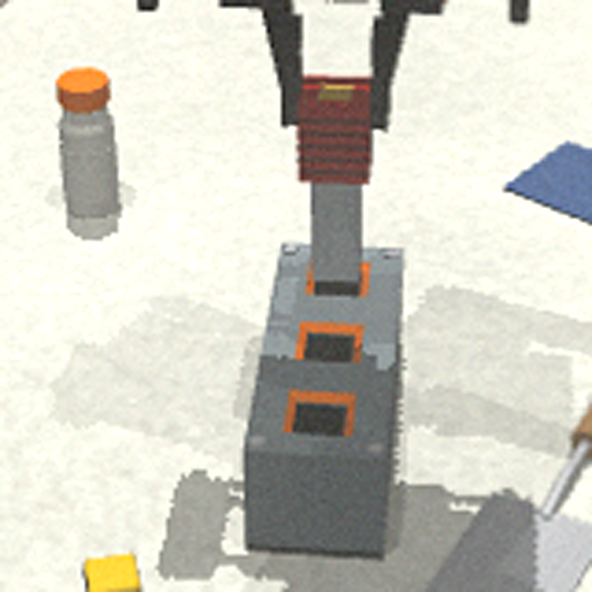

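```bash
python3 - <<'E'
from h import *
o=robot.get_obs()['position']
for dz in(-.066,-.066+.062,-.066+.102,0,.0187):
    u=proj('side',o+[0,0,dz])[0]; print(dz,u.round(1),((u-[220,130])*3.7).round())
# silhouettes: plug edges vs dock, orient
d=np.deg2rad(15.1);R=np.array([[np.cos(d),-np.sin(d)],[np.sin(d),np.cos(d)]])
for z,h in((.1115,.012),(.1735,.017)):
    c=np.array([[-h,-h],[h,-h],[h,h],[-h,h]])@R.T+o[:2]
    print(z,((proj('side',np.c_[c,[z]*4])-[220,130])*3.7).round().tolist())
E
```

```text
-0.066 [309.  202.3] [329. 268.]
-0.0040000000000000036 [309.4 174.1] [331. 163.]
0.03599999999999999 [309.6 154.6] [331.  91.]
0 [309.4 172.2] [331. 156.]
0.0187 [309.5 163.1] [331. 123.]
0.1115 [[354.0, 256.0], [308.0, 254.0], [304.0, 280.0], [351.0, 282.0]]
0.1735 [[367.0, 148.0], [299.0, 145.0], [293.0, 180.0], [363.0, 183.0]]
```

```bash
python3 - <<'E'
from m import *
p,d=snap('top','t9')
o=robot.get_obs()['position'];print(o)
print(proj('top',[o+[0,0,-.066],o+[0,0,.036]]))
a=p[150:300,200:360,::-1];cv2.imwrite('pics/t9z.png',np.clip(cv2.resize(a,None,fx=4,fy=4,interpolation=2).astype(float)*1.6,0,255).astype(np.uint8))
z=np.load('pics/s9.npz');p=z['p']
th=np.deg2rad(15.1);R=np.array([[np.cos(th),-np.sin(th)],[np.sin(th),np.cos(th)]])
def model(z0,z1,h,c):
    q=np.array([[-h,-h],[h,-h],[h,h],[-h,h]])@R.T+c
    return proj('side',np.r_[np.c_[q,[z0]*4],np.c_[q,[z1]*4]])
from scipy.spatial import ConvexHull
def edges(pts,v):
    hp=cv2.convexHull(pts.astype(np.float32)).reshape(-1,2); xs=[]
    for a,b in zip(hp,np.roll(hp,-1,0)):
        if (a[1]-v)*(b[1]-v)<0: xs.append(a[0]+(b[0]-a[0])*(v-a[1])/(b[1]-a[1]))
    return np.round(sorted(xs),1)
zb=o[2]-.066
for v in (168,172,175): 
    row=p[v,280:340].astype(int); red=np.where(row[:,0]>1.7*row[:,2])[0]+280
    print('head',v,red.min(),red.max()+1,edges(model(zb+.062,zb+.102,.017,o[:2]),v))
for v in (185,190,195): 
    print('plug',v,p[v,295:325].mean(1).round().astype(int).tolist(),edges(model(zb,zb+.062,.012,o[:2]),v))
E
```

```text
[0.51318934 0.01017131 0.17806767]
[[275.44642679 234.57545906]
 [274.02092369 233.21487883]]
head 168 302 320 [299.1 319.2]
head 172 318 320 [299.1 318.9]
head 175 305 319 [299.1 318.5]
plug 185 [167, 167, 167, 165, 166, 164, 167, 170, 162, 71, 80, 80, 78, 79, 79, 83, 81, 78, 75, 74, 78, 77, 86, 169, 166, 165, 168, 169, 163, 163] [302.1 316. ]
plug 190 [166, 163, 166, 168, 164, 166, 164, 170, 165, 94, 75, 80, 82, 80, 78, 83, 84, 76, 80, 78, 77, 76, 89, 167, 160, 162, 164, 167, 163, 164] [302.1 315.9]
plug 195 [171, 146, 147, 152, 150, 151, 151, 165, 163, 91, 75, 81, 86, 80, 80, 80, 82, 86, 83, 81, 83, 75, 87, 170, 164, 157, 160, 165, 170, 160] [302.1 315.8]
```

View pics/t9z.png

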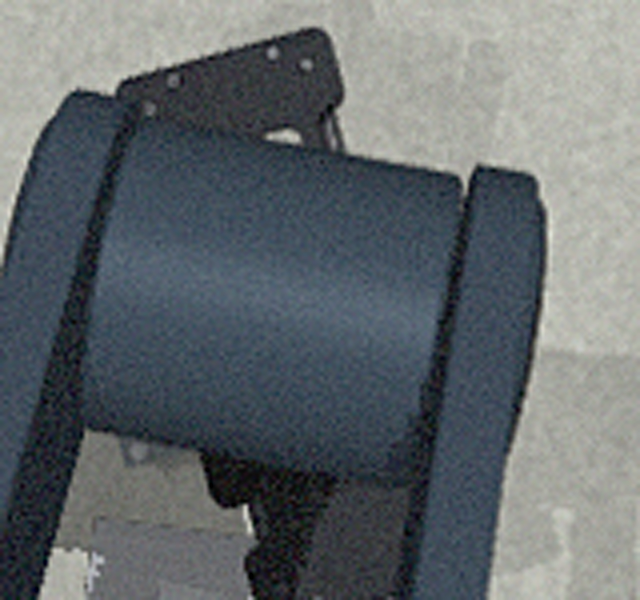

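The top view is filled by the arm, so nothing there is usable. In the side view the held plug spans columns 303.5–317.5, 1.5 px right of its predicted place. That camera therefore reads x about 2.6 mm low, and the bay's x in the robot frame becomes about 0.5157. I'll correct for this and lower to just inside the mouth.

>>> drive_tool(
  targets=[0,0.25,1,0,0,0,0,0.25,2,0,0,0,0,0.25,3,0,0,0,0,0.25,3.8,0,0,0,0,0.25,4.2,0,0,0,0,0.25,4.4,0,0,0,0,0.25,4.6,0,0,0,0,0.25,4.8,0,0,0,0,0.25,5,0,0,0,0,0.25,5,0,0,0],
)

```text
time: 21.82
position: [0.516, 0.0123, 0.1285]
tool_rot: [0.608, 0.794, 0.0, 0.0]
ft_force: [0.5, 0.9, -1.2]
grip_width: 0.0335
```

```bash
python3 f.py 3; python3 g.py .5157 .0106 .137 105.1
```

```text
t 21.9167 F [-0.02  0.18 -1.24] sd [0.37 0.67 0.23] P [0.5161 0.0123 0.1287] tipz 0.0351
t 21.97 pos [0.5162 0.0123 0.1289] th 105.12 tilt 0.03 q6 -26 F [ 1.01  0.04 -0.8 ] w 0.0337
shift cm [-0.15 -0.09 -0.81] dist rows 0.2 rotz 0.0
```

>>> drive_tool(
  targets=[0,0,0.1,0,0,0,0,0,0.2,0,0,0,0,0,0.3,0,0,0,0,0,0.3,0,0,0],
)

```text
time: 22.3
position: [0.5162, 0.0121, 0.1261]
tool_rot: [0.608, 0.794, 0.0, 0.0]
ft_force: [-0.8, -1.0, 3.5]
grip_width: 0.0339
```

```bash
python3 f.py 3
```

```text
t 22.4 F [-0.96 -0.37  4.12] sd [0.21 0.53 0.5 ] P [0.5162 0.0121 0.1261] tipz 0.0325
```

>>> drive_tool(
  targets=[0,0,0.15,0,0,0,0,0,0.3,0,0,0,0,0,0.3,0,0,0,0,0,0.3,0,0,0],
)

```text
time: 22.78
position: [0.5153, 0.0122, 0.1224]
tool_rot: [0.608, 0.794, -0.001, -0.001]
ft_force: [-2.2, -1.0, 2.8]
grip_width: 0.0337
```

```bash
python3 f.py 3; python3 -c "
from h import *
print(np.round(robot.get_obs()['moment'],2))"
```

```text
t 22.8833 F [-1.99 -1.28  2.63] sd [0.18 0.22 0.26] P [0.5153 0.0122 0.1224] tipz 0.0288
[-0.28  0.44 -0.04]
```

>>> drive_tool(
  targets=[0,0,0.2,0,0,0,0,0,0.4,0,0,0,0,0,0.6,0,0,0,0,0,0.8,0,0,0,0,0,0.8,0,0,0,0,0,0.8,0,0,0],
)

```text
time: 23.43
position: [0.5153, 0.0124, 0.1139]
tool_rot: [0.608, 0.794, -0.0, -0.001]
ft_force: [-3.4, -0.2, -1.1]
grip_width: 0.0336
```

```bash
python3 f.py 3; python3 -c "
from h import *
print(np.round(robot.get_obs()['moment'],2))"
```

```text
t 23.5333 F [-2.84 -0.67 -1.33] sd [0.57 0.45 0.15] P [0.5153 0.0124 0.114 ] tipz 0.0204
[-0.21  0.52 -0.  ]
```

>>> drive_tool(
  targets=[0,0,0.3,0,0,0,0,0,0.6,0,0,0,0,0,0.9,0,0,0,0,0,1.2,0,0,0,0,0,1.5,0,0,0,0,0,1.5,0,0,0],
)

```text
time: 24.08
position: [0.5161, 0.0123, 0.099]
tool_rot: [0.608, 0.794, 0.0, -0.0]
ft_force: [0.1, 0.1, -2.7]
grip_width: 0.0338
```

```bash
python3 f.py 3; python3 -c "
from h import *
print(np.round(robot.get_obs()['moment'],2))"
```

```text
t 24.1833 F [-0.82 -0.23 -1.89] sd [0.69 0.22 0.81] P [0.5162 0.0123 0.0992] tipz 0.0056
[-0.11  0.21  0.  ]
```

>>> drive_tool(
  targets=[0,0,0.3,0,0,0,0,0,0.6,0,0,0,0,0,0.9,0,0,0,0,0,1.2,0,0,0,0,0,1.5,0,0,0,0,0,1.7,0,0,0,0,0,1.8,0,0,0,0,0,1.8,0,0,0],
)

```text
time: 24.9
position: [0.516, 0.0123, 0.0813]
tool_rot: [0.608, 0.794, -0.0, -0.0]
ft_force: [-0.5, -0.5, -1.7]
grip_width: 0.0336
```

```bash
python3 f.py 3; python3 -c "
from h import *
print(np.round(robot.get_obs()['moment'],2))"
```

```text
t 25.0 F [-1.24 -0.45 -1.56] sd [0.58 0.27 0.08] P [0.516  0.0123 0.0814] tipz -0.0122
[-0.1   0.14 -0.03]
```

>>> drive_tool(
  targets=[0,0,0.1,0,0,0,0,0,0.2,0,0,0,0,0,0.3,0,0,0,0,0,0.35,0,0,0,0,0,0.35,0,0,0],
)

```text
time: 25.47
position: [0.516, 0.0123, 0.078]
tool_rot: [0.608, 0.794, -0.0, -0.0]
ft_force: [-1.0, -0.5, -2.0]
grip_width: 0.0337
```

```bash
python3 f.py 3
```

```text
t 25.5667 F [-1.28 -0.49 -1.52] sd [0.2  0.15 0.35] P [0.5159 0.0122 0.078 ] tipz -0.0156
```

>>> drive_tool(
  targets=[0,0,0.1,0,0,0,0,0,0.15,0,0,0,0,0,0.15,0,0,0],
)

```text
time: 25.87
position: [0.516, 0.0122, 0.0769]
tool_rot: [0.608, 0.794, -0.0, 0.0]
ft_force: [-3.9, -0.6, 3.4]
grip_width: 0.0334
```

```bash
python3 f.py 3
```

```text
t 25.9667 F [-3.26 -0.48  3.73] sd [0.45 0.14 0.21] P [0.516  0.0122 0.0769] tipz -0.0167
```

>>> drive_tool(
  targets=[0,0,0.07,0,0,0,0,0,0.07,0,0,0,0,0,0.07,0,0,0],
)

```text
time: 26.27
position: [0.516, 0.0122, 0.0762]
tool_rot: [0.608, 0.794, -0.0, 0.0]
ft_force: [-3.6, -1.8, 5.4]
grip_width: 0.0337
```

```bash
python3 f.py 3
```

```text
t 26.3667 F [-3.31 -1.26  5.43] sd [0.21 0.51 0.28] P [0.516  0.0122 0.0762] tipz -0.0174
```

The rise of 2.5 N/mm matches the floor plate, so the cartridge is home. Release now.

>>> drive_tool(
  targets=[0,0,0,0,0,0,0,0,0,0,0,0,0,0,0,0,0,0,0,0,0,0,0,0,0,0,0,0,0,0],
  grip=-0.4,
)

```text
time: 26.83
position: [0.5167, 0.0122, 0.0759]
tool_rot: [0.608, 0.794, 0.0, 0.0]
ft_force: [-0.3, -0.9, -0.3]
grip_width: 0.0573
```

>>> drive_tool(
  targets=[0,0,-1,0,0,0,0,0,-3,0,0,0,0,0,-6,0,0,0,0,0,-10,0,0,0,0,0,-14,0,0,0,0,0,-16,0,0,0,0,0,-16,0,0,0],
)

```text
time: 27.42
position: [0.5199, 0.0117, 0.2421]
tool_rot: [0.608, 0.794, 0.003, 0.006]
ft_force: [0.9, -0.3, -0.5]
grip_width: 0.0608
```

>>> drive_tool(
  targets=[-20,-8,0,0,0,0,-20,-8,0,0,0,0,-20,-8,0,0,0,0,-20,-8,0,0,0,0,-20,-8,0,0,0,0,-20,-8,0,0,0,0,-20,-8,0,0,0,0],
)

```text
time: 28.0
position: [0.4904, -0.2044, 0.2353]
tool_rot: [0.61, 0.792, -0.0, -0.0]
ft_force: [-0.6, 0.5, 0.0]
grip_width: 0.0608
```

```bash
python3 - <<'E'
from m import *
o=robot.get_obs();print(o['time'],o['position'].round(3),o['ft_force'].round(1))
for n in('side','top'):
    p,d=snap(n,n+'_e');C=cloud(n,d);M=masks(p)
    for k in('red','yellow'):
        for s,c,l in comps(M[k]):
            P=C[l&(d>0)]
            if len(P) and abs(P[:,1].mean())<.5: print(n,k,s,c.round(1),np.median(P,0).round(4),np.percentile(P[:,2],[5,95]).round(3))
    sel=(np.abs(C[...,0]-.515)<.02)&(np.abs(C[...,1]-.011)<.02)&(d>0); zz=C[...,2][sel]; print(n,'head top',np.median(zz[zz>.1]) if (zz>.1).any() else None)
E
```

```text
28.0 [ 0.49  -0.204  0.235] [-0.6  0.5  0. ]
side red [301 197  18  11 118] [309.5 202. ] [0.511  0.0132 0.1141] [0.113 0.115]
side yellow [326  45  43   3  74] [345.1  46.1] [ 0.509  -0.1759  0.3565] [0.354 0.359]
side yellow [306 200   8   4  32] [309.5 201.5] [0.5115 0.0115 0.1145] [0.113 0.116]
side yellow [243 280  15  13 157] [249.8 285.6] [0.5036 0.2864 0.1476] [0.145 0.149]
side yellow [244 295  15  11  90] [251.1 299.1] [0.4997 0.293  0.1295] [0.118 0.136]
side head top 0.11365500106897469
top red [264 223  23  24 270] [275.  234.5] [0.5127 0.0107 0.1139] [0.111 0.117]
top yellow [362  98  17  17 183] [370.2 105.6] [ 0.742  -0.1616  0.095 ] [0.093 0.098]
top yellow [270 229  11  12  89] [274.8 234.3] [0.5141 0.0109 0.1149] [0.112 0.117]
top yellow [104 233  16  15 136] [111.5 240. ] [0.5058 0.2832 0.1481] [0.145 0.151]
top head top 0.11401798916473549
```

View pics/side_e.png

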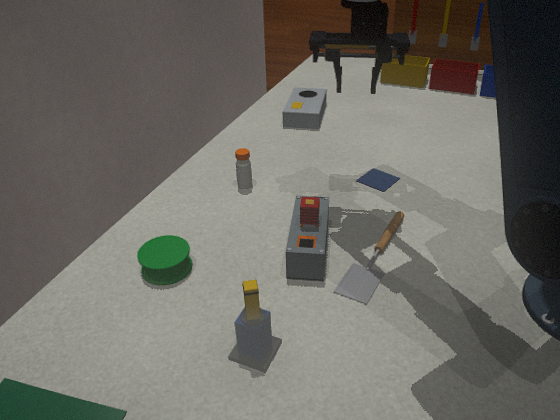

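View pics/top_e.png

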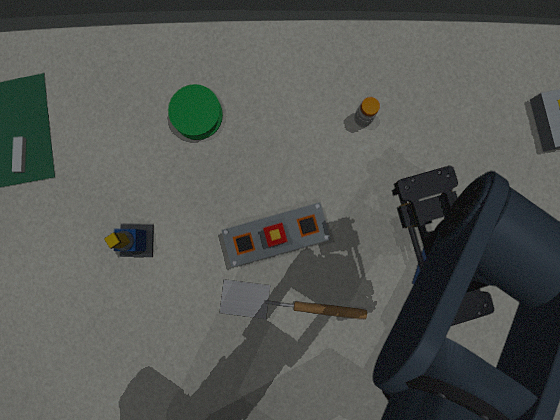

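The cartridge head is at (309,202) in the side view and (275,234) in the top view, in the middle bay. Its top is at 0.114 m, which is what fully home requires. The feeler is in its stand (top at 0.148 m), and the spool, jar and scraper are where they started. I'll let the arm settle, then hand in.

>>> drive_tool(
  targets=[0,0,0,0,0,0,0,0,0,0,0,0,0,0,0,0,0,0,0,0,0,0,0,0],
)

```text
time: 28.43
position: [0.4911, -0.2005, 0.236]
tool_rot: [0.607, 0.795, 0.0, -0.0]
ft_force: [-0.8, 0.2, -0.4]
grip_width: 0.061
```

```bash
python3 -c "
from rig import robot
print(robot.hand_in())"
```

```text
the job is handed in; nothing more can be done
None
```

The red-headed cartridge is fully home in the middle bay, the feeler is back in its blue stand, and the job was handed in at about 28 s.

- **Probing:** The end bay nearest the stand is blocked: the feeler met a stub about 30 mm down, pressing the pin in about 6.5 mm. The middle bay gave no push-back at either stub depth, and I felt its floor about 54 mm down with the pin in about 4 mm or less. I did not probe the third bay, because the clear one was already found.
- **Inserting:** The flap pushed back with about 5 N and the floor with about 7 N at the end, well under the 25 N limit. The floor force rose at 2.5 N/mm, as the copper plate should.
- **Last checks:** Both cameras put the cartridge's head top at 0.114 m, as expected for fully home. The feeler's top was at 0.148 m, as expected when standing. The spool, jar and scraper looked unmoved in the pictures, and the arm was clear of everything.
- **Disagreements:** The side camera read x about 2.6 mm low compared with the robot, so I corrected for that before inserting. The visible fingertips also looked nearly 20 mm higher than the stated tool point, so the cartridge was held by the upper half of its head; this did no harm.

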